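# Load a steel coupon into the viewing stage and click the stage into its notch

### The job

Take the taller of the two steel coupons out of the wooden rack and stand it on edge in the slot of the sliding carriage, fully down, and let it go. Then take the carriage by its round post and slide it along its rail, away from the post's end of the stage, until its spring ball drops into the notch of the index bar, and finish there still gripping the post, with the coupon standing in the slot. Leave the other coupon, the loupe and the mouse where they are.

Things in the scene. Friction and masses are not known exactly. Their poses are not given: they have to be found in the camera images.
- tall_coupon_mid (a point): Centre of the tall coupon: plain steel plate 8 mm thick (its x), 60 mm long (its y), 65 mm high (its z, up), 0.24 kg, alike on both faces and either way round. It stands on edge in one of the rack's two slots, 20 mm deep in it with about 1 mm play each side, so 45 mm stand out above the rack. Fully down in the carriage slot, 45 mm stand out above the 20 mm high slot walls.
- short_coupon_mid (a point): Centre of the other coupon in the rack, same thickness and length but only 42 mm high. A bystander.
- rack: Fixed wooden rack, 140 (its x) x 85 (its y) x 30 mm, origin under its centre, with two slots at x = -35 and +35 mm that run along its y, their floors 10 mm above the table. Which coupon is in which slot varies.
- stage: Fixed viewing stage: grey base 130 (x) x 360 (y) x 12 mm, origin under its centre, with a rail along its y axis that carries the carriage; on its +x side, at y = 40 mm, a small horizontal microscope, up to 110 mm high, whose lens begins 95 mm in +x of the origin and which reaches to x = 232 mm. A steel index bar 14 mm wide lies along y at x = -42 mm; it has one notch 10 mm wide across it.
- slot (a point): Centre of the floor of the carriage's slot, 37 mm above the table; it moves with the carriage and its axes are those of the stage. The slot is open at the top, 65 mm long along y and 10.5 mm wide in x, the walls 20 mm high (top 57 mm above the table) with the upper 6 mm flared open to 18.5 mm; its two ends are closed to a height of 14 mm. A seated coupon's centre is 32.5 mm above this point.
- post_mid (a point): Point on the axis of the carriage's round upright post, 17.5 mm below its top. The post is dark steel, 18 mm in diameter, from 37 to 112 mm above the table, 105 mm from the slot's centre towards the stage's -y end; clear all round, so it can be gripped from above at any yaw.
- carriage (a joint): Travel of the carriage along the stage's +y axis, in m: 0 at the loading end, hard stop at 0.15. It starts between 0 and 0.03. Sliding it takes about 2 to 3 N. The notch comes at a value between 0.075 and 0.115, which differs each time. At the notch the ball pulls the carriage in over the last 4 mm or so; from there it takes about 8 N or more to drive it out again either way, so hold with less push than that.
- ball (a joint): Height of the carriage's spring ball (12 mm in diameter, under the dark housing on the carriage's -x side), in m: about 0.003 while it rides on top of the index bar, about 0.0004 when it is dropped into the notch.
- loupe: Black loose eye loupe, 42 mm in diameter and 42 mm high, standing on the table; origin under its centre. A bystander.
- mouse: Loose black computer mouse, 105 (x) x 60 (y) x 30 mm; origin under its centre. A bystander.
Things that resemble listed ones, but are neither listed nor needed, are in the scene too. Leave any orange or red look-alike of the part that bears tall_coupon_mid alone.

How it is judged:
By the outcome, as a careful person would: the job done as asked, in the order asked, and still so for the second after the job is handed in, while the arm keeps its last pose, push and grip.
It also fails if it takes over 58 s, if anything falls off the work surface, if the arm or the gripper's body presses on something with over 40 N, if the wrist force passes 120 N, or if a joint passes its speed limit or range.

### The arm

A 6-joint arm with a two-finger parallel gripper is mounted at the origin on the work surface. World frame = base frame: x ahead of the robot, y to its left, z up, the work surface at z = 0. Lengths are in m, angles in rad, forces in N, time in s.
With the tool pointing down it reaches from about 0.25 to 0.775 m from the base axis. Payload 4 kg.
Tool frame: the origin (TCP) lies between the finger pads; the fingertips stand 19 mm ahead of it and the grasp point (between the pads) is the TCP (manip.nose_length is the z of the fingertips in the tool frame, in m); z points along the fingers, x is the direction in which the jaws open and shut, and the axes are right-handed (so a half turn about z gives the same grasp; the last joint's range is limited). The gripper opens to 94 mm and grips with 3 to 60 N. Pads are 16 mm wide; open, the fingers measure 119 mm over their backs; the gripper's body (75 mm by 177 mm) begins 78 mm behind the grasp point.
Start: joints at [-0.103, 0.087, 1.371, -0, 1.684, -0.103], TCP at [0.55, -0, 0.225] pointing down, gripper open.
Joint ranges: [-3.1, 3.1], [-0.76, 2.03], [0.27, 2.55], [-1.08, 4.22], [0.17, 2.65], [-2.57, 2.57]. Speed limits (rad/s): [2.79, 2.79, 3.14, 3.14, 3.14, 3.14].

### API

Orientations are given as a 3x3 rotation matrix whose columns are the frame's x, y, z axes.
In Python, from station import read_state, viewer, sign_off, manip gives the robot as it stands. The module is installed in compiled form; this text tells all that it offers.
- The arm moves only by the tool play_rows, never from a script. Its argument "deltas" is a list that holds one entry, the list of rows, each a list of 7 numbers: the turn, a rotation vector about the tool's x, y, z in rad, then the shift along the tool's x, y, z in cm, then the opening, from -1 (shut) to 1 (fully open). In form: [[[wx, wy, wz, tx, ty, tz, hand], ...]]. A call has 1 to 12 rows; each row shifts and turns the pose as measured when the row begins, along the tool's axes as they then stand; what a row does not reach is not made up. A row lasts 1/8 s, in which the tool goes at most 62.5 mm and 10.7 degrees, less where a joint would pass 70% of its speed; a pose out of reach is approached as far as the arm can. A call with a gripper value outside its range is refused whole. The fingers move at their own pace and stop on an object; "squeeze" is the grip in N (left out, the last holds). Time passes only in rows, so rows that do not move let the fingers close. It gives the time, the measured TCP pose, the force and the opening at its end, in the units of the state.
- read_state(): the state, without advancing time (a new reading comes with each control period).
- viewer.read_camera(name): name is "scene" or "side" or "wrist"; returns a dict with "img" (420x560x3 uint8, blue, green, red), "z_map" (420x560 float32, m along the optical axis (not along the pixel's ray), 0 where there is no reading), "camera_matrix" (3x3 intrinsics, pixels), "k1" (the pictures are not rectified: a ray, as slopes to the right and down, at radius r is drawn at 1 + k1 r^2 times it, then the intrinsics apply), "position" and "attitude" of the camera in the world. Camera axes: x right, y down, z forward; pixel columns grow to the right and rows downward; lengths in m; the calibration is good to about 2 mm. A picture is of the moment at which its call begins.
- sign_off(): hands the job in, once; it reports no verdict.
The state is a dict: "time": time; "qpos": joint angles; "joint_vel": joint speeds; "effort": joint torques, N m; "tcp_pos": TCP position; "tcp_rot": TCP orientation; "force": force on the tool from outside, world axes, zero at the start; "ft_torque": the same for the moment, N m; "gripper_width": finger opening in m.
Only numpy, scipy, OpenCV 4.12 (cv2) and the standard library are available. Lean on these libraries where they do the work, as an engineer would, in place of code of your own. Each camera call takes 0.05 s, during which the arm holds its last target.

## Working session

There is one attempt and no reset: what is moved stays moved. The work goes in short steps, Python scripts to look and compute and a tool call to move; the robot and the scene stay as the last step left them, time stands still between calls to the robot, and variables do not carry over. Pictures are saved under pics/ and viewed, and the job is handed in when it is done.

Besides the shell and the picture viewer there is one more tool, called as a command line: name --argument value ..., lists and objects as JSON in quotes. play_rows: Moves the arm, as the interface text tells. Its arguments: {"type":"object","properties":{"deltas":{"type":"array"},"squeeze":{"type":"number"}},"required":["deltas"]}

```bash
mkdir -p pics; cat > h.py <<'E'
import numpy as np, cv2, pickle
from station import read_state, viewer, sign_off, manip
def grab(n,tag):
    c=viewer.read_camera(n); cv2.imwrite(f'pics/{tag}.png',c['img']); pickle.dump(c,open(f'{tag}.pkl','wb')); return c
def load(tag): return pickle.load(open(f'{tag}.pkl','rb'))
def rays(c,px):
    px=np.array(px,float).reshape(-1,1,2); D=np.array([c['k1'],0,0,0,0.])
    u=cv2.undistortPoints(px,c['camera_matrix'],D).reshape(-1,2)
    d=np.c_[u,np.ones(len(u))]
    return d@np.array(c['attitude']).T, d
def onplane(c,px,z):
    r,_=rays(c,px); p=np.array(c['position']); t=(z-p[2])/r[:,2]; return p+t[:,None]*r
def bydepth(c,px):
    r,_=rays(c,px); px=np.array(px,int).reshape(-1,2)
    z=c['z_map'][px[:,1],px[:,0]]; return np.array(c['position'])+z[:,None]*r
def cloud(c):
    h,w=c['z_map'].shape; g=np.stack(np.meshgrid(np.arange(w),np.arange(h)),-1).reshape(-1,2)
    P=bydepth(c,g).reshape(h,w,3); P[c['z_map']==0]=np.nan; return P
E
python3 - <<'E'
from h import *
for n in ['scene','side','wrist']:
    c=grab(n,n+'0'); print(n,np.round(c['position'],3),np.round(c['attitude'],3).tolist(),c['k1'],c['camera_matrix'][0])
s=read_state();print(s['time'],s['gripper_width'],s['tcp_rot'],manip.nose_length)
E
```

```text
scene [ 0.88  -0.585  1.102] [[0.878, 0.4, -0.262], [0.478, -0.74, 0.473], [-0.005, -0.54, -0.841]] 0.010856981160124912 [431.94332131   0.         272.32026669]
side [ 0.152 -0.739  0.836] [[0.849, -0.354, 0.393], [-0.529, -0.565, 0.633], [-0.002, -0.745, -0.667]] -0.11644901682766577 [392.45467721   0.         278.7784008 ]
wrist [0.55  0.084 0.384] [[1.0, 0.0, -0.002], [-0.0, -0.957, -0.289], [-0.002, 0.289, -0.957]] -0.058625372934779776 [329.94616498   0.         271.95091802]
0.15 0.09375250909689228 [[ 9.99998608e-01 -7.64526639e-05 -1.66654130e-03]
 [-7.61788607e-05 -9.99999984e-01  1.64357124e-04]
 [-1.66655384e-03 -1.64229940e-04 -9.99998598e-01]] 0.019
```

View pics/scene0.png

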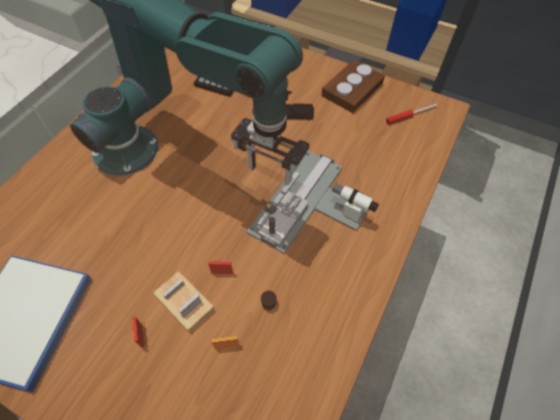

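View pics/side0.png

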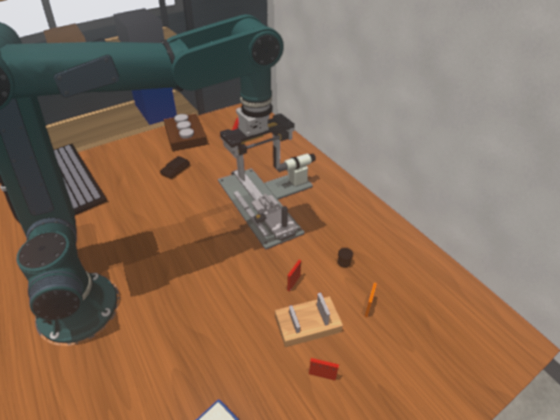

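View pics/wrist0.png

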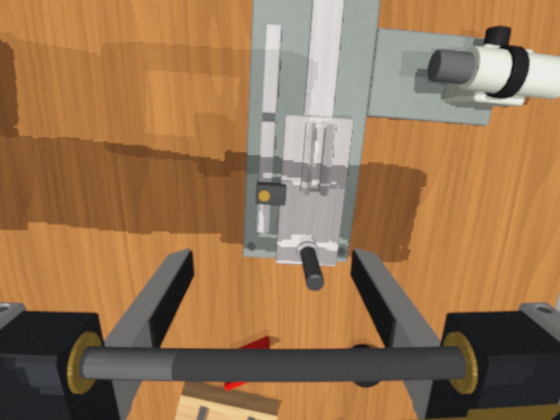

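The rack is at scene (183,300) and side (309,320). It holds two grey plates: scene (173,288) with side (295,319), and scene (190,305) with side (323,308). The red and orange plates outside the rack are look-alikes. In the side view the plate at (323,308) looks taller. I'll check that with depth and enlarged crops.

```bash
python3 - <<'E'
from h import *
a=load('scene0');b=load('side0');w=load('wrist0')
A=cv2.resize(a['img'][265:335,145:225],None,fx=5,fy=5,interpolation=cv2.INTER_CUBIC)
B=cv2.resize(b['img'][285:355,265:345],None,fx=5,fy=5,interpolation=cv2.INTER_CUBIC)
cv2.imwrite('pics/crop1.png',np.hstack([A,B]))
cv2.imwrite('pics/crop2.png',cv2.resize(w['img'][0:290,230:400],None,fx=2,fy=2,interpolation=cv2.INTER_CUBIC)[:600])
for n,c,(r0,r1,c0,c1) in [('scene',a,(265,335,145,225)),('side',b,(285,355,265,345))]:
    P=cloud(c)[r0:r1,c0:c1].reshape(-1,3)
    for lo,hi in [(.024,.034),(.034,.058),(.058,.09)]:
        m=(P[:,2]>lo)&(P[:,2]<hi); Q=P[m]
        print(n,lo,m.sum(),np.round([Q.min(0),Q.max(0),np.median(Q,0)],3).tolist() if m.sum() else '')
    m=(P[:,2]>.024)&(P[:,2]<.034); r=cv2.minAreaRect((P[m][:,:2]*1000).astype(np.float32)); print('rack',r)
E
```

```text
scene 0.024 1366 [[0.403, -0.403, 0.024], [0.557, -0.222, 0.034], [0.48, -0.346, 0.029]]
scene 0.034 294 [[0.417, -0.384, 0.034], [0.554, -0.22, 0.058], [0.494, -0.336, 0.047]]
scene 0.058 141 [[0.501, -0.383, 0.058], [0.532, -0.221, 0.078], [0.515, -0.354, 0.073]]
rack ((491.7238464355469, -301.7720947265625), (173.61631774902344, 142.0027618408203), 74.07402038574219)
side 0.024 1623 [[0.398, -0.404, 0.024], [0.554, -0.239, 0.034], [0.471, -0.35, 0.028]]
side 0.034 202 [[0.43, -0.384, 0.034], [0.514, -0.307, 0.058], [0.446, -0.347, 0.049]]
side 0.058 127 [[0.499, -0.385, 0.059], [0.521, -0.326, 0.078], [0.508, -0.358, 0.072]]
rack ((484.7310791015625, -315.4600830078125), (150.57077026367188, 141.84793090820312), 74.43397521972656)
```

View pics/crop1.png

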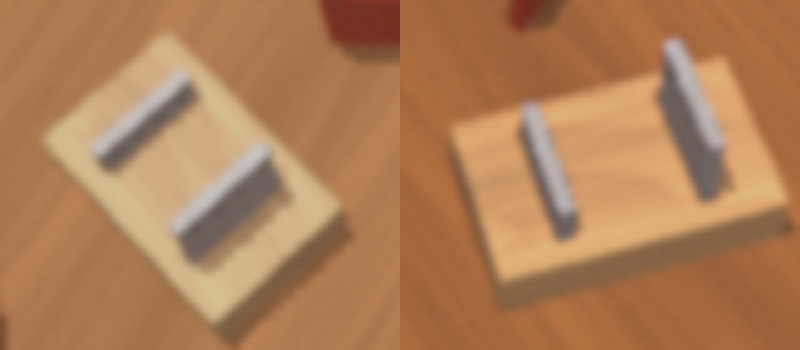

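View pics/crop2.png

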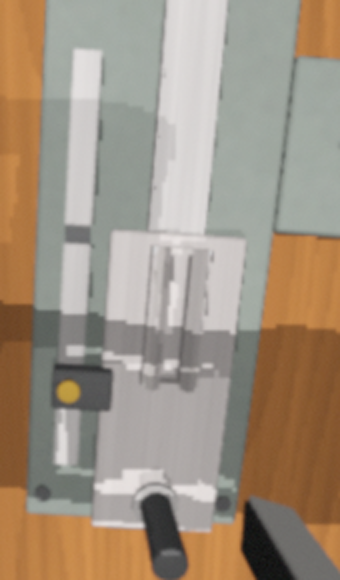

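The crops confirm the target: the tall coupon is the right-hand plate at side (323,308) and scene (190,305), with its top at z≈0.075 in the rack. Next I'll fit its pose and the stage geometry.

```bash
python3 - <<'E'
from h import *
for n in ['scene0','side0']:
    c=load(n);P=cloud(c).reshape(-1,3)
    m=(P[:,2]>.068)&(P[:,2]<.08)&(abs(P[:,0]-.51)<.04)&(P[:,1]>-.41)&(P[:,1]<-.31)
    Q=P[m]; r=cv2.minAreaRect((Q[:,:2]*1000).astype(np.float32)); print(n,m.sum(),r,Q[:,:2].mean(0))
    u,s,v=np.linalg.svd(Q[:,:2]-Q[:,:2].mean(0)); print('dir deg',np.degrees(np.arctan2(v[0,1],v[0,0])))
    m=(P[:,2]>.026)&(P[:,2]<.033)&(abs(P[:,0]-.47)<.1)&(P[:,1]>-.43)&(P[:,1]<-.28)
    Q=P[m]; print('rack',cv2.minAreaRect((Q[:,:2]*1000).astype(np.float32)))
w=load('wrist0');P=cloud(w)
# stage
for z0,z1,nm in [(.009,.0135,'base'),(.034,.039,'carr'),(.055,.059,'walls'),(.108,.116,'posttop')]:
    m=(P[...,2]>z0)&(P[...,2]<z1)&(P[...,0]<.62)&(P[...,1]>-.1); Q=P[m]
    print(nm,m.sum(),cv2.minAreaRect((Q[:,:2]*1000).astype(np.float32)) if m.sum()>3 else '', np.round(Q.mean(0),4))
for nm,p in [('notch',(268.5,116.5)),('barfar',(274,26)),('barnear',(263,232)),('ball',(264,195)),('slotA',(317,118)),('slotB',(316,192)),('posttop',(315,281)),('postbase',(307,245)),('scr1',(251,246)),('scr2',(342,250))]:
    print(nm,np.round(bydepth(w,[p])[0],4))
E
```

```text
scene0 93 ((513.5302734375, -354.3630676269531), (57.52699661254883, 10.777955055236816), 72.17179107666016) [ 0.5138993  -0.35484658]
dir deg -105.53717453359113
rack ((479.64495849609375, -344.1708068847656), (85.24755096435547, 142.15228271484375), 74.23155212402344)
side0 92 ((509.7174377441406, -354.98193359375), (59.87388229370117, 8.72470760345459), 74.97026062011719) [ 0.50926506 -0.35568178]
dir deg 74.59829742285837
rack ((476.4500732421875, -345.5145568847656), (87.94937133789062, 141.56558227539062), 74.6424560546875)
base 8450 ((569.42724609375, 55.06956481933594), (284.2756042480469, 97.04486846923828), 86.44061279296875) [0.5516 0.0908 0.012 ]
carr 6410 ((576.7032470703125, 0.47443389892578125), (167.9048309326172, 86.57516479492188), 89.99373626708984) [5.872e-01 2.000e-04 3.700e-02]
walls 634 ((592.6560668945312, 5.024688720703125), (141.9138641357422, 25.195402145385742), 86.27861022949219) [0.5948 0.0369 0.0562]
posttop 277 ((588.9600219726562, -64.5584945678711), (16.7080078125, 17.201583862304688), 44.61368179321289) [ 0.5886 -0.064   0.1117]
notch [0.5458 0.0818 0.0151]
barfar [0.5515 0.1703 0.0187]
barnear [ 0.539  -0.0484  0.0203]
ball [0.5413 0.0039 0.0524]
slotA [0.5952 0.0806 0.0374]
slotB [0.595  0.0069 0.0516]
posttop [ 0.5893 -0.063   0.1119]
postbase [ 0.5886 -0.0557  0.0424]
scr1 [ 0.5242 -0.0686  0.0142]
scr2 [ 0.6346 -0.0741  0.0137]
```

play_rows --deltas '[[[0,0,0,-0.7,5,0,1],[0,0,0,-0.7,6,0,1],[0,0,0,-0.7,6,0,1],[0,0,0,-0.7,6,0,1],[0,0,0.13,-0.7,6,0,1],[0,0,0.13,0,2,0,1],[0,0,0,0,0,0,1]]]'

```text
time: 1.02
tcp_pos: [0.5107, -0.3176, 0.219]
tcp_rot: [[0.966, -0.26, -0.006], [-0.26, -0.966, 0.004], [-0.007, -0.002, -1.0]]
force: [-0.1, -0.1, -0.2]
gripper_width: 0.0937
```

```bash
cat > coup.py <<'E'
from h import *
c=grab('wrist','w1');s=read_state();print(s['time'],np.round(s['tcp_pos'],4),np.round(s['tcp_rot'],3).tolist(),s['force'])
P=cloud(c).reshape(-1,3)
m=(P[:,2]>.068)&(P[:,2]<.082)&(abs(P[:,0]-.51)<.04)&(P[:,1]>-.41)&(P[:,1]<-.31)
Q=P[m];print(m.sum(),cv2.minAreaRect((Q[:,:2]*1000).astype(np.float32)),Q.mean(0))
u,_,v=np.linalg.svd(Q[:,:2]-Q[:,:2].mean(0),full_matrices=False);print(np.degrees(np.arctan2(v[0,1],v[0,0])))
E
python3 coup.py
```

```text
1.075 [ 0.5108 -0.3167  0.219 ] [[0.966, -0.258, -0.006], [-0.258, -0.966, 0.004], [-0.007, -0.002, -1.0]] [ 0.01568149 -0.21137366 -0.3010022 ]
473 ((511.6874694824219, -353.8705139160156), (59.577720642089844, 7.987972259521484), 75.22157287597656) [ 0.51195953 -0.35271187  0.07490819]
-105.90894712416448
```

View pics/w1.png

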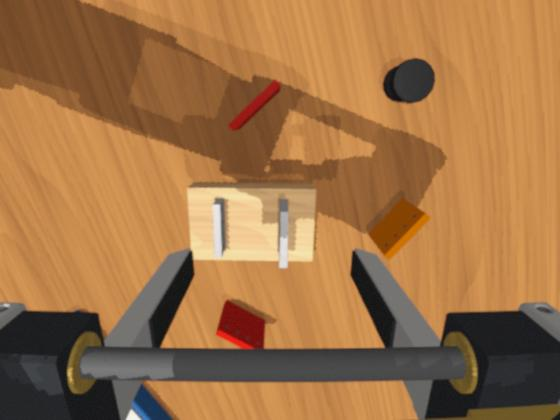

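play_rows --deltas '[[[-0.002,0.007,0,1.05,3.6,0,0.3],[0,0,0,0,0,4,0.3],[0,0,0,0,0,4,0.3],[0,0,0,0,0,0,0.3]]]'

```text
time: 1.58
tcp_pos: [0.5144, -0.3489, 0.1384]
tcp_rot: [[0.97, -0.243, 0.003], [-0.243, -0.97, 0.001], [0.002, -0.002, -1.0]]
force: [-0.5, 0.3, -0.7]
gripper_width: 0.0616
```

```bash
cat > to.py <<'E'
import sys
from h import *
# usage: to.py x y z yawdeg -> tool-frame delta
s=read_state();R=np.array(s['tcp_rot']);p=np.array(s['tcp_pos'])
x,y,z,yaw=map(float,sys.argv[1:5]);a=np.radians(yaw)
T=np.array([[np.cos(a),np.sin(a),0],[np.sin(a),-np.cos(a),0],[0,0,-1]])
print('t',s['time'],'p',np.round(p,4),'yaw',np.degrees(np.arctan2(R[1,0],R[0,0])),'F',np.round(s['force'],1),'M',np.round(s['ft_torque'],2),'g',round(s['gripper_width'],4))
print('turn',np.round(cv2.Rodrigues(R.T@T)[0].ravel(),4),'shift cm',np.round(R.T@(np.array([x,y,z])-p)*100,2))
E
python3 coup.py; python3 to.py .5117 -.354 .060 -15
```

```text
1.625 [ 0.5157 -0.3498  0.1412] [[0.97, -0.243, 0.006], [-0.243, -0.97, -0.002], [0.007, 0.0, -1.0]] [0.81064058 0.27774909 1.06520939]
859 ((511.6972351074219, -354.5274963378906), (60.51433181762695, 7.991486072540283), 74.17755126953125) [ 0.51231835 -0.35236253  0.07492854]
74.35739346720563
t 1.625 p [ 0.5157 -0.3498  0.1412] yaw -14.070404009726637 F [0.8 0.3 1.1] M [-0.02 -0.01 -0.04] g 0.0611
turn [ 0.0001 -0.0066  0.0162] shift cm [-0.33  0.51  8.12]
```

play_rows --deltas '[[[0,-0.006,0.02,-0.3,0.5,3,0.3],[0,0,0,0,0,2,0.3],[0,0,0,0,0,0,0.3]]]'

```text
time: 2.0
tcp_pos: [0.5165, -0.354, 0.0994]
tcp_rot: [[0.966, -0.257, 0.011], [-0.257, -0.966, -0.008], [0.013, 0.005, -1.0]]
force: [0.6, -0.2, 0.2]
gripper_width: 0.0612
```

```bash
python3 to.py .5117 -.354 .060 -15.3
```

```text
t 2.0 p [ 0.5165 -0.354   0.0994] yaw -14.87658072425961 F [ 0.6 -0.2  0.2] M [-0.04  0.01 -0.06] g 0.0612
turn [ 0.0051 -0.0132  0.0074] shift cm [-0.52  0.1   3.93]
```

play_rows --deltas '[[[0.005,-0.013,0.007,-0.5,0.1,1.5,0.3],[0,0,0,0,0,0,0.3],[0,0,0,0,0,0,0.3]]]'

```text
time: 2.38
tcp_pos: [0.5137, -0.3548, 0.0888]
tcp_rot: [[0.965, -0.262, 0.006], [-0.262, -0.965, -0.005], [0.007, 0.003, -1.0]]
force: [0.5, -0.4, -0.3]
gripper_width: 0.0611
```

```bash
python3 to.py .5117 -.354 .060 -15.3;python3 to.py .5117 -.354 .060 -15.3
```

```text
t 2.375 p [ 0.5137 -0.3548  0.0888] yaw -15.199988011106106 F [ 0.5 -0.4 -0.3] M [-0.08 -0.   -0.  ] g 0.0611
turn [ 0.0031 -0.0067  0.0017] shift cm [-0.24 -0.03  2.88]
t 2.375 p [ 0.5137 -0.3548  0.0888] yaw -15.199988011106106 F [ 0.5 -0.4 -0.3] M [-0.08 -0.   -0.  ] g 0.0611
turn [ 0.0031 -0.0067  0.0017] shift cm [-0.24 -0.03  2.88]
```

play_rows --deltas '[[[0.003,-0.007,0.001,-0.2,0,1.5,0.3],[0.002,-0.004,0,-0.1,0,1.3,0.3],[0,0,0,0,0,0,0.3],[0,0,0,0,0,0,0.3]]]'

```text
time: 2.88
tcp_pos: [0.5105, -0.354, 0.0586]
tcp_rot: [[0.965, -0.263, -0.005], [-0.263, -0.965, 0.004], [-0.006, -0.003, -1.0]]
force: [0.1, 0.1, -0.0]
gripper_width: 0.0611
```

```bash
python3 to.py .5117 -.354 .060 -15.3
```

```text
t 2.875 p [ 0.5105 -0.354   0.0586] yaw -15.275626469504715 F [ 0.1  0.1 -0. ] M [0.01 0.02 0.02] g 0.0611
turn [-0.0025  0.0056  0.0004] shift cm [ 0.11 -0.04 -0.14]
```

play_rows --deltas '[[[-0.0025,0.005,0,0.1,0,0,0.3],[0,0,0,0,0,0,-1],[0,0,0,0,0,0,-1],[0,0,0,0,0,0,-1],[0,0,0,0,0,0,-1],[0,0,0,0,0,0,-1]]]' --squeeze 20

```text
time: 3.62
tcp_pos: [0.5121, -0.3547, 0.0598]
tcp_rot: [[0.965, -0.263, 0.001], [-0.263, -0.965, -0.001], [0.002, 0.001, -1.0]]
force: [-0.4, -0.2, 1.3]
gripper_width: 0.0147
```

```bash
python3 to.py .5117 -.354 .060 -15.3
```

```text
t 3.625 p [ 0.5121 -0.3547  0.0598] yaw -15.267474595636985 F [-0.4 -0.2  1.3] M [ 0.03 -0.01  0.01] g 0.0147
turn [ 0.001  -0.0018  0.0006] shift cm [-0.06 -0.06 -0.02]
```

play_rows --deltas '[[[0,0,0,0,0,0,-1],[0,0,0,0,0,0,-1],[0,0,0,0,0,0,-1]]]' --squeeze 40

```text
time: 4.0
tcp_pos: [0.5121, -0.3547, 0.0599]
tcp_rot: [[0.965, -0.263, 0.001], [-0.263, -0.965, -0.001], [0.002, 0.001, -1.0]]
force: [0.7, -0.3, 0.3]
gripper_width: 0.0079
```

```bash
python3 to.py .5117 -.354 .060 -15.3
```

```text
t 4.0 p [ 0.5121 -0.3547  0.0599] yaw -15.27004266254312 F [ 0.7 -0.3  0.3] M [0.01 0.01 0.01] g 0.0079
turn [ 0.001  -0.0017  0.0005] shift cm [-0.06 -0.06 -0.01]
```

play_rows --deltas '[[[0,0,0,0,0,-1.5,-1],[0,0,0,0,0,-3,-1],[0,0,0,0,0,-5,-1],[0,0,0,0,0,-5,-1],[0,0,0,0,0,-1,-1],[0,0,0,0,0,0,-1]]]'

```text
time: 4.75
tcp_pos: [0.5103, -0.3531, 0.2167]
tcp_rot: [[0.965, -0.263, -0.005], [-0.263, -0.965, 0.004], [-0.006, -0.002, -1.0]]
force: [0.3, 0.1, -2.6]
gripper_width: 0.0076
```

```bash
python3 to.py .589 0.0 .210 -3.4
```

```text
t 4.75 p [ 0.5103 -0.3531  0.2167] yaw -15.267871643227311 F [ 0.3  0.1 -2.6] M [-0.    0.03  0.02] g 0.0076
turn [-0.0031  0.0055 -0.2071] shift cm [ -1.7  -36.14   0.77]
```

play_rows --deltas '[[[0,0,0,-0.3,-4,0,-1],[0,0,0,-0.3,-6,0,-1],[0,0,0,-0.3,-6,0,-1],[0,0,0,-0.3,-6,0,-1],[0,0,0,-0.3,-6,0,-1],[0,0,-0.1,-0.3,-5,0,-1],[0,0,-0.1,0,-2,0,-1],[0,0,0,0,0,0,-1],[0,0,0,0,0,0,-1]]]'

```text
time: 5.88
tcp_pos: [0.5751, 0.001, 0.1893]
tcp_rot: [[0.997, -0.066, -0.048], [-0.066, -0.998, 0.016], [-0.049, -0.012, -0.999]]
force: [0.6, 0.5, -2.9]
gripper_width: 0.0078
```

```bash
python3 to.py .595 0.04 .210 -3.4; python3 - <<'E'
from h import *
grab('wrist','w2');P=cloud(load('w2'));s=read_state()
for z0,z1,nm in [(.009,.0135,'base'),(.034,.039,'carr'),(.055,.059,'walls'),(.106,.116,'posttop')]:
    m=(P[...,2]>z0)&(P[...,2]<z1)&(P[...,0]<.66)&(P[...,0]>.5)&(P[...,1]>-.12); Q=P[m]
    print(nm,m.sum(),cv2.minAreaRect((Q[:,:2]*1000).astype(np.float32)) if m.sum()>3 else '', np.round(Q.mean(0),4) if m.sum() else '')
E
```

```text
t 5.875 p [0.5751 0.001  0.1893] yaw -3.7731058913249553 F [ 0.6  0.5 -2.9] M [-0.03 -0.01 -0.  ] g 0.0078
turn [-0.0126  0.0491 -0.0068] shift cm [ 1.62 -4.05 -2.1 ]
base 15655 ((589.1654052734375, 51.079750061035156), (279.1242980957031, 137.1208953857422), 86.5350570678711) [0.5928 0.0966 0.012 ]
carr 7747 ((580.8265380859375, 0.8268203735351562), (165.21104431152344, 93.9947280883789), 86.5188217163086) [0.5982 0.0132 0.037 ]
walls 738 ((592.824462890625, 6.5856170654296875), (137.06219482421875, 24.934642791748047), 85.96411895751953) [0.5953 0.0406 0.0562]
posttop 0
```

View pics/w2.png

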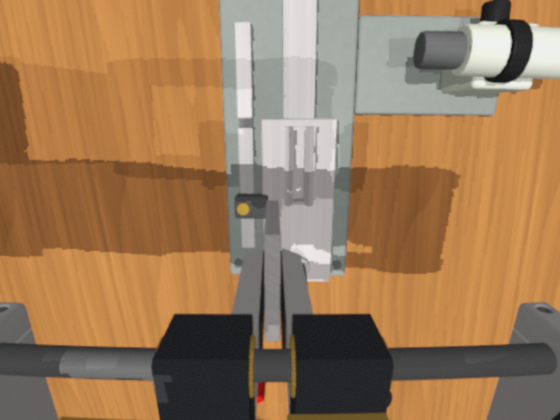

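```bash
cat > slot.py <<'E'
import sys
from h import *
for t in sys.argv[1:]:
    P=cloud(load(t))
    m=(P[...,2]>.0535)&(P[...,2]<.06)&(abs(P[...,0]-.595)<.03)&(P[...,1]>-.005)&(P[...,1]<.1); Q=P[m]
    print(t,'walls',m.sum(),cv2.minAreaRect((Q[:,:2]*1000).astype(np.float32)),np.round(Q.mean(0),4))
    m=(P[...,2]>.034)&(P[...,2]<.039)&(abs(P[...,0]-.595)<.05)&(P[...,1]>-.02)&(P[...,1]<.11);Q=P[m]
    # edges of carriage per y bins
    ys=np.arange(-.0,.07,.005); 
    for nm,f,(z0,z1),(xa,xb) in [('carL',np.min,(.034,.039),(.56,.64)),('carR',np.max,(.034,.039),(.56,.64)),('wallL',np.min,(.0535,.06),(.57,.62)),('wallR',np.max,(.0535,.06),(.57,.62))]:
        e=[]
        for y in ys:
            k=(P[...,2]>z0)&(P[...,2]<z1)&(P[...,0]>xa)&(P[...,0]<xb)&(P[...,1]>y)&(P[...,1]<y+.005)
            if k.sum()>2: e.append((y+.0025,f(P[...,0][k])))
        e=np.array(e)
        if len(e)>3:
            a,b=np.polyfit(e[:,0],e[:,1],1); r=e[:,1]-a*e[:,0]-b; print(nm,'slope deg',round(np.degrees(a),2),'x at y=.04',round(a*.04+b,4),'res',round(r.std(),4))
E
python3 slot.py wrist0 w2; python3 - <<'E'
from h import *
w=load('w2');A=cv2.resize(w['img'][100:300,220:360],None,fx=4,fy=3,interpolation=cv2.INTER_CUBIC);cv2.imwrite('pics/crop3.png',A)
E
```

```text
wrist0 walls 838 ((594.7583618164062, 40.045745849609375), (71.80410766601562, 26.032665252685547), 86.10489654541016) [0.5952 0.0408 0.0557]
carL slope deg -0.82 x at y=.04 0.5612 res 0.0014
carR slope deg 3.59 x at y=.04 0.63 res 0.0003
wallL slope deg 2.84 x at y=.04 0.5827 res 0.0008
wallR slope deg 3.73 x at y=.04 0.6075 res 0.0002
w2 walls 1013 ((595.1654052734375, 39.858463287353516), (71.8560791015625, 24.99274444580078), 86.02228546142578) [0.5954 0.0408 0.0557]
carL slope deg -3.46 x at y=.04 0.5617 res 0.0031
carR slope deg 3.59 x at y=.04 0.63 res 0.0003
wallL slope deg 2.99 x at y=.04 0.5831 res 0.0006
wallR slope deg 3.54 x at y=.04 0.6073 res 0.0003
```

View pics/crop3.png

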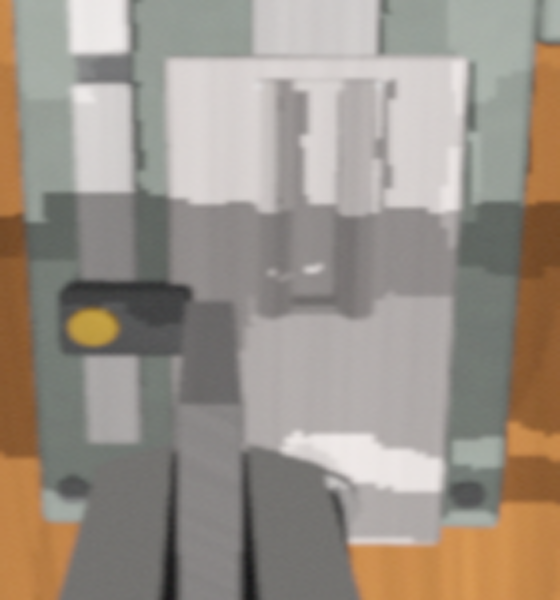

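play_rows --deltas '[[[-0.012,0.049,0,1.6,-4,-1,-1],[0,0,0,0,0,0,-1],[0,0,0,0,0,0,-1]]]'

```text
time: 6.3
tcp_pos: [0.5939, 0.0354, 0.1974]
tcp_rot: [[0.997, -0.076, -0.002], [-0.076, -0.997, -0.001], [-0.002, 0.001, -1.0]]
force: [-1.4, 0.2, -1.9]
gripper_width: 0.0081
```

```bash
python3 to.py .595 0.04 .130 -3.55
```

```text
t 6.3 p [0.5939 0.0354 0.1974] yaw -4.343633639036929 F [-1.4  0.2 -1.9] M [-0.05  0.05 -0.03] g 0.0081
turn [ 0.0014  0.0021 -0.0139] shift cm [ 0.08 -0.48  6.74]
```

play_rows --deltas '[[[0.001,0.002,-0.014,0.1,-0.5,3,-1],[0,0,0,0,0,3,-1],[0,0,0,0,0,0,-1],[0,0,0,0,0,0,-1]]]'

```text
time: 6.8
tcp_pos: [0.5955, 0.0349, 0.1374]
tcp_rot: [[0.998, -0.07, 0.001], [-0.07, -0.998, -0.002], [0.001, 0.002, -1.0]]
force: [0.2, -0.4, -2.0]
gripper_width: 0.008
```

```bash
python3 to.py .595 0.04 .120 -3.55; python3 -c "
from h import *
grab('wrist','w3');grab('scene','s3');grab('side','d3')
A=[cv2.resize(load(t)['img'][r:r+150,c:c+130],None,fx=3,fy=4,interpolation=cv2.INTER_CUBIC) for t,r,c in [('w3',150,220)]]
B=[cv2.resize(load(t)['img'][r:r+100,c:c+130],None,fx=3,fy=3,interpolation=cv2.INTER_CUBIC) for t,r,c in [('s3',150,240),('d3',150,210)]]
cv2.imwrite('pics/c4.png',np.hstack([A[0],np.vstack(B)]))"
```

```text
t 6.8 p [0.5955 0.0349 0.1374] yaw -3.9869405377156477 F [ 0.2 -0.4 -2. ] M [-0.03  0.02  0.01] g 0.008
turn [ 0.0016 -0.0011 -0.0076] shift cm [-0.08 -0.51  1.74]
```

View pics/c4.png

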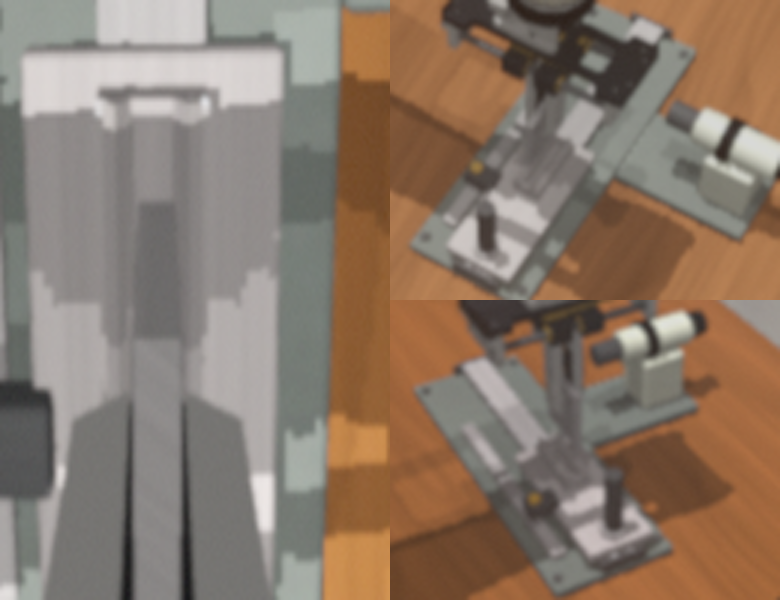

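```bash
cat > cf.py <<'E'
import sys
from h import *
P=cloud(load(sys.argv[1]));s=read_state();zc=float(sys.argv[2])
m=(P[...,2]>zc-.004)&(P[...,2]<zc+.016)&(abs(P[...,0]-.597)<.012)&(P[...,1]>s['tcp_pos'][1]+.02);Q=P[m]
print('face',m.sum(),np.round(Q.mean(0),4),np.round(Q.min(0),4),np.round(Q.max(0),4))
E
python3 cf.py w3 .09; python3 slot.py w3|head -1; python3 to.py .595 .04 .1 -3.55
```

```text
face 95 [0.5977 0.0648 0.0972] [0.5937 0.0639 0.0875] [0.6016 0.0654 0.1059]
w3 walls 1090 ((595.1395874023438, 45.26606750488281), (60.48533248901367, 24.739501953125), 86.71841430664062) [0.5953 0.0474 0.0557]
t 6.95 p [0.5957 0.0354 0.1377] yaw -3.9404572981361268 F [ 0.5 -0.3 -2.1] M [-0.01 -0.04 -0.01] g 0.0079
turn [ 0.0014 -0.0019 -0.0068] shift cm [-0.1  -0.45  3.77]
```

play_rows --deltas '[[[0.001,-0.002,-0.007,-0.05,-0.5,1.5,-1],[0,0,0,0,0,0.8,-1],[0,0,0,0,0,0,-1],[0,0,0,0,0,0,-1]]]'

```text
time: 7.45
tcp_pos: [0.5961, 0.0411, 0.1144]
tcp_rot: [[0.998, -0.061, 0.002], [-0.061, -0.998, -0.0], [0.002, 0.0, -1.0]]
force: [-0.1, -0.3, -2.1]
gripper_width: 0.0075
```

```bash
python3 to.py .5952 0.0403 .087 -3.55; python3 -c "
from h import *
grab('wrist','w4')
cv2.imwrite('pics/c5.png',cv2.resize(load('w4')['img'][150:300,220:350],None,fx=4,fy=4,interpolation=cv2.INTER_CUBIC))"; python3 cf.py w4 .07;
```

```text
t 7.45 p [0.5961 0.0411 0.1144] yaw -3.481780873035079 F [-0.1 -0.3 -2.1] M [-0.01  0.01 -0.02] g 0.0075
turn [ 0.0002 -0.0018  0.0012] shift cm [-0.09  0.08  2.74]
face 104 [0.598  0.0711 0.0769] [0.594  0.07   0.0662] [0.602  0.0717 0.0859]
```

View pics/c5.png

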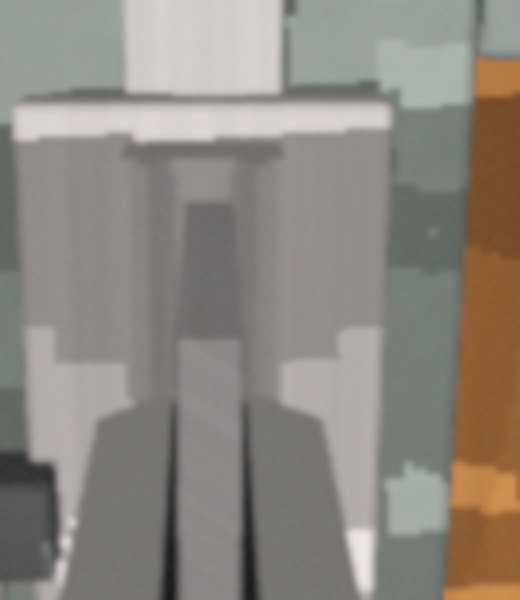

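play_rows --deltas '[[[0,-0.002,0.001,-0.1,0.1,0.7,-1],[0,0,0,0,0,0.5,-1],[0,0,0,0,0,0,-1]]]'

```text
time: 7.88
tcp_pos: [0.5951, 0.04, 0.1018]
tcp_rot: [[0.998, -0.062, 0.0], [-0.062, -0.998, -0.0], [0.0, 0.0, -1.0]]
force: [-0.2, -0.2, -3.1]
gripper_width: 0.0078
```

```bash
python3 to.py .5952 0.0403 .087 -3.55
```

```text
t 7.875 p [0.5951 0.04   0.1018] yaw -3.5521275012920923 F [-0.2 -0.2 -3.1] M [ 0.02 -0.01 -0.04] g 0.0078
turn [ 0.0002 -0.0001 -0.    ] shift cm [ 0.01 -0.03  1.48]
```

play_rows --deltas '[[[0,0,0,0,0,0.5,-1],[0,0,0,0,0,0.4,-1],[0,0,0,0,0,0,-1]]]'

```text
time: 8.25
tcp_pos: [0.5952, 0.04, 0.0922]
tcp_rot: [[0.998, -0.062, 0.0], [-0.062, -0.998, -0.0], [0.0, 0.0, -1.0]]
force: [-0.6, -0.1, -3.2]
gripper_width: 0.0079
```

```bash
python3 to.py .5952 0.0403 .087 -3.55
```

```text
t 8.25 p [0.5952 0.04   0.0922] yaw -3.5541449537911105 F [-0.6 -0.1 -3.2] M [-0.03  0.05 -0.06] g 0.0079
turn [ 0.0001 -0.0002 -0.0001] shift cm [ 0.   -0.03  0.52]
```

play_rows --deltas '[[[0,0,0,0,0,0.35,-1],[0,0,0,0,0,0.2,-1],[0,0,0,0,0,0,-1],[0,0,0,0,0,0,-1]]]'

```text
time: 8.75
tcp_pos: [0.5955, 0.04, 0.0869]
tcp_rot: [[0.998, -0.062, 0.001], [-0.062, -0.998, -0.0], [0.001, 0.0, -1.0]]
force: [0.4, 0.1, -2.5]
gripper_width: 0.0074
```

```bash
python3 to.py .5952 0.0403 .087 -3.55
```

```text
t 8.75 p [0.5955 0.04   0.0869] yaw -3.556163210747215 F [ 0.4  0.1 -2.5] M [-0.04  0.05 -0.01] g 0.0074
turn [ 0.0001 -0.0011 -0.0001] shift cm [-0.03 -0.03 -0.01]
```

play_rows --deltas '[[[0,0,0,0,0,0.15,-1],[0,0,0,0,0,0,-1]]]'

```text
time: 9.0
tcp_pos: [0.5958, 0.04, 0.087]
tcp_rot: [[0.998, -0.062, 0.002], [-0.062, -0.998, -0.0], [0.002, 0.0, -1.0]]
force: [-0.7, -0.1, -3.2]
gripper_width: 0.0078
```

```bash
python3 to.py .5952 0.0403 .087 -3.55
```

```text
t 9.0 p [0.5958 0.04   0.087 ] yaw -3.5486788521254544 F [-0.7 -0.1 -3.2] M [ 0.03 -0.02 -0.04] g 0.0078
turn [ 0.0001 -0.0025  0.    ] shift cm [-0.06 -0.03  0.  ]
```

play_rows --deltas '[[[0,0,0,0,0,0.2,-1],[0,0,0,0,0,0.2,-1]]]'

```text
time: 9.25
tcp_pos: [0.596, 0.0401, 0.0868]
tcp_rot: [[0.998, -0.062, 0.004], [-0.062, -0.998, -0.0], [0.004, 0.0, -1.0]]
force: [-5.0, 0.8, 7.9]
gripper_width: 0.0075
```

```bash
python3 to.py .5952 0.0403 .087 -3.55
```

```text
t 9.25 p [0.596  0.0401 0.0868] yaw -3.539897103456679 F [-5.   0.8  7.9] M [-0.05  1.12 -0.02] g 0.0075
turn [ 0.0002 -0.0039  0.0002] shift cm [-0.08 -0.02 -0.02]
```

play_rows --deltas '[[[0,0,0,0,0,0,-1],[0,0,0,0,0,0,-0.6],[0,0,0,0,0,0,-0.2],[0,0,0,0,0,0,-0.2],[0,0,0,0,0,0,-0.2]]]'

```text
time: 9.88
tcp_pos: [0.597, 0.04, 0.0869]
tcp_rot: [[0.998, -0.062, 0.007], [-0.062, -0.998, -0.0], [0.007, 0.0, -1.0]]
force: [0.7, -0.2, -0.3]
gripper_width: 0.0375
```

```bash
python3 to.py .5952 0.0403 .20 -3.55; python3 -c "
from h import *
grab('wrist','w5')
cv2.imwrite('pics/c6.png',cv2.resize(load('w5')['img'][120:330,180:390],None,fx=2.8,fy=2.8,interpolation=cv2.INTER_CUBIC))"
```

```text
t 9.875 p [0.597  0.04   0.0869] yaw -3.5430386916907066 F [ 0.7 -0.2 -0.3] M [-0.03  0.01  0.05] g 0.0375
turn [ 0.0001 -0.0065  0.0001] shift cm [ -0.11  -0.02 -11.31]
```

View pics/c6.png

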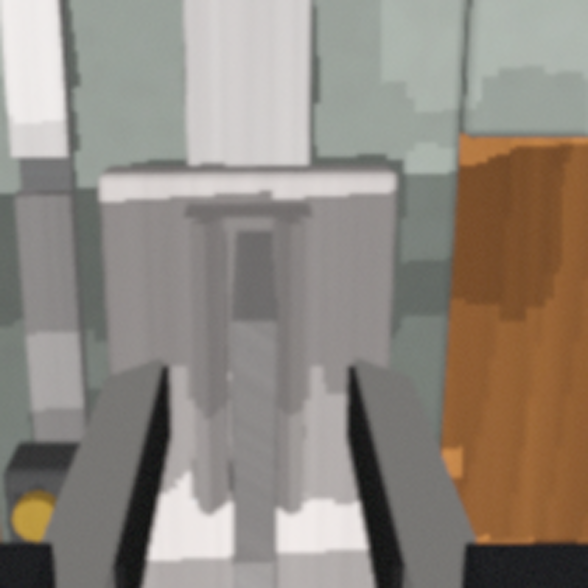

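play_rows --deltas '[[[0,0,0,0,0,-1.5,-0.2],[0,-0.004,0,0,0,-5,-0.2],[0,0,0,0,0,-4,-0.2],[0,0,0,0,0,0,0.2]]]'

```text
time: 10.42
tcp_pos: [0.5967, 0.04, 0.1975]
tcp_rot: [[0.998, -0.062, 0.004], [-0.062, -0.998, -0.0], [0.004, -0.0, -1.0]]
force: [0.6, -0.2, 0.6]
gripper_width: 0.0439
```

```bash
python3 to.py .5887 -.0645 .20 -3.55; python3 -c "
from h import *
grab('wrist','w6');c=load('w6')
P=cloud(c)
m=(P[...,2]>.098)&(P[...,2]<.106)&(abs(P[...,0]-.595)<.03)&(P[...,1]>0)&(P[...,1]<.08);Q=P[m]
print('coupon top',m.sum(),np.round(Q.mean(0),4),cv2.minAreaRect((Q[:,:2]*1000).astype(np.float32)))
Q=P[(P[...,2]>.108)&(P[...,2]<.118)&(P[...,1]<0)&(abs(P[...,0]-.59)<.03)];print(len(Q),Q.mean(0) if len(Q) else '')
"
```

```text
t 10.425 p [0.5967 0.04   0.1975] yaw -3.5466787116043745 F [ 0.6 -0.2  0.6] M [ 0.07 -0.06  0.01] g 0.0439
turn [-0.     -0.0039  0.0001] shift cm [-0.15 10.48 -0.25]
coupon top 699 [0.5963 0.0415 0.102 ] ((596.3092041015625, 40.511146545410156), (59.84626770019531, 7.587713718414307), 86.20071411132812)
284 [ 0.58924144 -0.06358645  0.11153053]
```

View pics/w6.png

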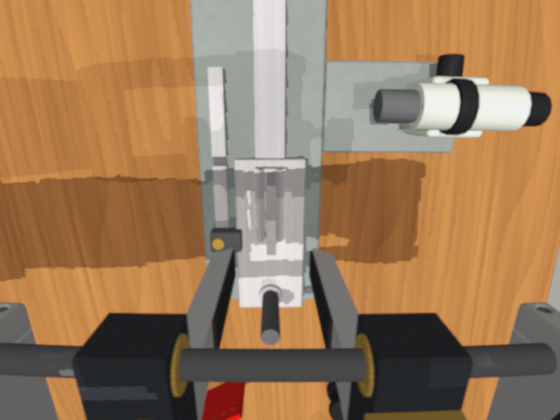

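The coupon stands in the slot with its top at z=0.102, so it is fully seated. In this view the post top is at (270,332). Next I'll move to the post.

play_rows --deltas '[[[0,-0.004,0,-0.1,4.5,0,0.2],[0,0,0,0,4.5,0,0.2],[0,0,0,0,1.5,1,0.2],[0,0,0,0,0,2,0.2],[0,0,0,0,0,0,0.2]]]'

```text
time: 11.1
tcp_pos: [0.5841, -0.0649, 0.1555]
tcp_rot: [[0.998, -0.06, -0.017], [-0.06, -0.998, 0.005], [-0.017, -0.004, -1.0]]
force: [0.1, -0.2, -0.4]
gripper_width: 0.056
```

```bash
python3 to.py .5888 -.0645 .0945 -3.55
```

```text
t 11.1 p [ 0.5841 -0.0649  0.1555] yaw -3.42512693008231 F [ 0.1 -0.2 -0.4] M [-0.04 -0.04  0.  ] g 0.056
turn [-0.0035  0.0172  0.0021] shift cm [ 0.57 -0.04  6.09]
```

play_rows --deltas '[[[-0.0035,0.017,0.002,0.57,0,0.5,0.2],[0,0,0,0,0,1,0.2],[0,0,0,0,0,0,0.2]]]'

```text
time: 11.48
tcp_pos: [0.5903, -0.0634, 0.1391]
tcp_rot: [[0.998, -0.06, 0.001], [-0.06, -0.998, 0.001], [0.001, -0.001, -1.0]]
force: [0.5, 0.4, 0.2]
gripper_width: 0.0566
```

```bash
python3 to.py .5888 -.0645 .0945 -3.55
```

```text
t 11.475 p [ 0.5903 -0.0634  0.1391] yaw -3.4178833604267593 F [0.5 0.4 0.2] M [0.02 0.06 0.06] g 0.0566
turn [-0.0007 -0.0005  0.0023] shift cm [-0.14  0.13  4.46]
```

play_rows --deltas '[[[0,0,0.002,-0.15,0.1,1.5,0.2],[0,0,0,0,0,1.5,0.2],[0,0,0,0,0,1,0.2],[0,0,0,0,0,0,0.2]]]'

```text
time: 11.98
tcp_pos: [0.5885, -0.0639, 0.0962]
tcp_rot: [[0.998, -0.061, 0.0], [-0.061, -0.998, 0.001], [0.0, -0.001, -1.0]]
force: [0.2, -0.6, -0.3]
gripper_width: 0.0564
```

```bash
python3 to.py .5888 -.0645 .0945 -3.55; python3 -c "
from h import *
grab('wrist','w7')"
```

```text
t 11.975 p [ 0.5885 -0.0639  0.0962] yaw -3.516251614248835 F [ 0.2 -0.6 -0.3] M [ 0.01 -0.06  0.  ] g 0.0564
turn [-0.0007 -0.0002  0.0006] shift cm [0.04 0.05 0.17]
```

View pics/w7.png

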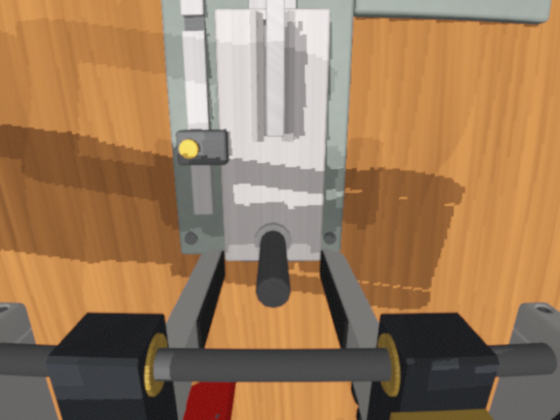

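The post top at (273,290) sits centred between the fingers, so I'll close on it.

play_rows --deltas '[[[0,0,0,0.04,0.05,0.15,-0.5],[0,0,0,0,0,0,-1],[0,0,0,0,0,0,-1],[0,0,0,0,0,0,-1],[0,0,0,0,0,0,-1],[0,0,0,0,0,0,-1]]]' --squeeze 35

```text
time: 12.78
tcp_pos: [0.5889, -0.0648, 0.097]
tcp_rot: [[0.998, -0.061, 0.001], [-0.061, -0.998, 0.0], [0.001, -0.0, -1.0]]
force: [0.4, 0.3, -0.3]
gripper_width: 0.0172
```

```bash
python3 to.py .5888 -.0645 .0945 -3.55; python3 - <<'E'
from h import *
w=load('w6');
P=cloud(w);print('ball/notch',bydepth(w,[(218,243),(221,204),(218,70),(227,235)]).round(4))
for t,box in [('wrist0',(0,240,255,285)),('w2',(20,270,230,275))]:
    c=load(t);P=cloud(c);
    m=(P[...,2]>.013)&(P[...,2]<.024)
    # profile along bar
    u=np.array([.062,.998]);
    q=(P[...,0]-.5888)*u[1]-(P[...,1]+.0643)*u[0]; v=(P[...,0]-.5888)*u[0]+(P[...,1]+.0643)*u[1]
    k=(abs(q+.042)<.004)
    for b in np.arange(.0,.25,.004):
        kk=k&(v>b)&(v<b+.004)
        if kk.sum(): print(t,round(b,3),kk.sum(),round(np.nanmedian(P[...,2][kk])*1000,1),end=' | ')
    print()
E
```

```text
t 12.775 p [ 0.5889 -0.0648  0.097 ] yaw -3.5233796684579803 F [ 0.4  0.3 -0.3] M [-0.03  0.2  -0.04] g 0.0172
turn [-0.0001 -0.001   0.0005] shift cm [-0.01 -0.03  0.25]
ball/notch [[0.5413 0.004  0.051 ]
 [0.5433 0.036  0.0203]
 [0.554  0.1682 0.0204]
 [0.5504 0.0102 0.0463]]
wrist0 0.0 21 12.1 | wrist0 0.004 21 12.0 | wrist0 0.008 21 11.9 | wrist0 0.012 18 12.2 | wrist0 0.016 19 11.8 | wrist0 0.02 22 12.3 | wrist0 0.024 21 12.3 | wrist0 0.028 25 12.1 | wrist0 0.032 19 11.9 | wrist0 0.036 19 12.0 | wrist0 0.04 26 12.1 | wrist0 0.044 3 20.8 | wrist0 0.052 16 46.6 | wrist0 0.056 27 47.4 | wrist0 0.06 25 46.9 | wrist0 0.064 32 47.1 | wrist0 0.068 36 46.6 | wrist0 0.072 65 37.9 | wrist0 0.076 22 12.3 | wrist0 0.08 75 318.7 | wrist0 0.084 523 319.4 | wrist0 0.088 585 317.0 | wrist0 0.092 24 12.3 | wrist0 0.096 26 12.1 | wrist0 0.1 23 12.3 | wrist0 0.104 31 12.1 | wrist0 0.108 25 11.9 | wrist0 0.112 24 12.3 | wrist0 0.116 28 12.1 | wrist0 0.12 27 12.2 | wrist0 0.124 26 12.2 | wrist0 0.128 28 12.3 | wrist0 0.132 28 12.2 | wrist0 0.136 27 12.4 | wrist0 0.14 26 11.6 | wrist0 0.144 28 11.7 |
[... 1046 characters left out ...]
2.1 | w2 0.104 36 12.1 | w2 0.108 36 12.2 | w2 0.112 35 12.3 | w2 0.116 32 12.4 | w2 0.12 34 12.1 | w2 0.124 33 12.5 | w2 0.128 34 12.5 | w2 0.132 35 12.2 | w2 0.136 33 12.7 | w2 0.14 31 11.9 | w2 0.144 32 12.4 | w2 0.148 44 11.9 | w2 0.152 36 12.2 | w2 0.156 35 12.7 | w2 0.16 37 12.4 | w2 0.164 40 12.4 | w2 0.168 40 12.0 | w2 0.172 37 12.1 | w2 0.176 36 12.5 | w2 0.18 47 12.5 | w2 0.184 39 12.3 | w2 0.188 42 12.2 | w2 0.192 46 12.4 | w2 0.196 38 12.6 | w2 0.2 43 12.6 | w2 0.204 37 12.3 | w2 0.208 42 12.2 | w2 0.212 39 12.6 | w2 0.216 43 12.5 | w2 0.22 42 12.6 | w2 0.224 39 12.0 | w2 0.228 46 12.4 | w2 0.232 38 12.1 | w2 0.236 44 12.1 | w2 0.24 41 12.3 | w2 0.244 42 12.0 | w2 0.248 43 12.1 |
```

```bash
python3 - <<'E'
from h import *
for t in ['wrist0','w2','w6']:
    c=load(t);P=cloud(c);u=np.array([.062,.998]);g=cv2.cvtColor(c['img'],cv2.COLOR_BGR2HSV)
    q=(P[...,0]-.5888)*u[1]-(P[...,1]+.0643)*u[0]; v=(P[...,0]-.5888)*u[0]+(P[...,1]+.0643)*u[1]
    k=(abs(q+.052)<.004)&(P[...,2]<.03)
    print(t,[(int(b*1000),round(float(np.nanmedian(P[...,2][k&(v>b)&(v<b+.003)]))*1000,1)) for b in np.arange(.125,.165,.003)])
    y=(g[...,0]>15)&(g[...,0]<35)&(g[...,1]>130)&(P[...,2]>.04)&(P[...,2]<.06)&(abs(q+.05)<.02)
    print('ball cap',y.sum(),P[y].mean(0).round(4),'v',v[y].mean().round(4),'q',q[y].mean().round(4))
    n=k&(P[...,2]<.0165)&(v>.125)&(v<.165);print('notch v',v[n].mean().round(4),v[n].min().round(4),v[n].max().round(4))
E
```

```text
wrist0 [(125, 20.0), (128, 20.1), (131, 20.7), (134, 20.3), (137, 14.9), (140, 14.4), (143, 14.4), (146, 14.2), (149, 20.4), (152, 20.5), (155, 20.4), (158, 20.3), (161, 20.4), (164, 20.5)]
ball cap 100 [0.5412 0.0035 0.0517] v 0.0647 q -0.0517
notch v 0.1431 0.1382 0.1481
w2 [(125, 20.4), (128, 19.9), (131, 20.4), (134, 20.5), (137, 15.0), (140, 14.3), (143, 14.2), (146, 14.0), (149, 20.0), (152, 19.9), (155, 20.1), (158, 20.5), (161, 20.3), (164, 20.4)]
ball cap 118 [0.5412 0.0035 0.0519] v 0.0647 q -0.0517
notch v 0.1434 0.1385 0.1482
w6 [(125, 20.2), (128, 20.4), (131, 20.1), (134, 20.2), (137, 14.8), (140, 14.0), (143, 14.3), (146, 14.7), (149, 20.1), (152, 20.5), (155, 20.6), (158, 20.2), (161, 20.4), (164, 20.6)]
ball cap 107 [0.5413 0.0038 0.0518] v 0.0651 q -0.0516
notch v 0.1425 0.1378 0.1472
```

play_rows --deltas '[[[0,0,0,0,0,0,-1],[0,0,0,0,-0.5,0,-1]]]'

```text
time: 13.02
tcp_pos: [0.5891, -0.062, 0.097]
tcp_rot: [[0.998, -0.063, 0.001], [-0.063, -0.998, -0.005], [0.001, 0.004, -1.0]]
force: [-2.4, -6.8, -0.6]
gripper_width: 0.0177
```

```bash
python3 to.py .5936 .0135 .0965 -3.55
```

```text
t 13.025 p [ 0.5891 -0.062   0.097 ] yaw -3.5836213114837467 F [-2.4 -6.8 -0.6] M [-0.98  0.51  0.03] g 0.0177
turn [ 0.0045 -0.0011 -0.0006] shift cm [-0.02 -7.57  0.02]
```

play_rows --deltas '[[[0.002,0,0,0,-0.8,0,-1],[0.002,0,0,0,-1.2,0,-1],[0,0,0,0,-1.2,0,-1],[0,0,0,0,-1.2,0,-1],[0,0,0,0,-0.6,0,-1],[0,0,0,0,0,0,-1]]]'

```text
time: 13.78
tcp_pos: [0.5914, -0.0225, 0.097]
tcp_rot: [[0.998, -0.069, -0.001], [-0.069, -0.997, -0.021], [0.0, 0.021, -1.0]]
force: [-2.4, 2.6, 0.5]
gripper_width: 0.0175
```

```bash
python3 to.py .5937 .0130 .0965 -3.55
```

```text
t 13.775 p [ 0.5914 -0.0225  0.097 ] yaw -3.9627166306764425 F [-2.4  2.6  0.5] M [ 0.88  0.24 -0.03] g 0.0175
turn [ 0.0213  0.     -0.0072] shift cm [-0.01 -3.55 -0.03]
```

play_rows --deltas '[[[0.01,0,-0.004,0,-0.6,0,-1],[0.01,0,-0.003,0,-0.9,0,-1],[0.005,0,0,0,-0.9,0,-1],[0,0,0,0,-0.5,0,-1],[0,0,0,0,0,0,-1]]]'

```text
time: 14.4
tcp_pos: [0.5926, -0.0015, 0.0969]
tcp_rot: [[0.998, -0.066, -0.002], [-0.066, -0.998, -0.012], [-0.001, 0.012, -1.0]]
force: [-1.1, 1.5, 1.1]
gripper_width: 0.0173
```

```bash
python3 to.py .5937 .0130 .0965 -3.55
```

```text
t 14.4 p [ 0.5926 -0.0015  0.0969] yaw -3.7866279474552953 F [-1.1  1.5  1.1] M [0.58 0.26 0.01] g 0.0173
turn [ 0.012   0.0008 -0.0041] shift cm [ 0.01 -1.46  0.03]
```

play_rows --deltas '[[[0.006,0,-0.002,0,-0.6,0,-1],[0.006,0,-0.002,0,-0.6,0,-1],[0,0,0,0,0,0,-1]]]'

```text
time: 14.78
tcp_pos: [0.5931, 0.0077, 0.0969]
tcp_rot: [[0.998, -0.063, -0.001], [-0.063, -0.998, -0.006], [-0.001, 0.006, -1.0]]
force: [-1.4, 1.9, 1.5]
gripper_width: 0.0174
```

```bash
python3 to.py .5937 .0130 .0965 -3.55
```

```text
t 14.775 p [0.5931 0.0077 0.0969] yaw -3.6282902427763752 F [-1.4  1.9  1.5] M [ 0.59  0.24 -0.03] g 0.0174
turn [ 0.0057  0.0011 -0.0014] shift cm [ 0.02 -0.53  0.04]
```

play_rows --deltas '[[[0.003,0,-0.001,0,-0.4,0,-1],[0,0,0,0,0,0,-1]]]'

```text
time: 15.02
tcp_pos: [0.5934, 0.0121, 0.0969]
tcp_rot: [[0.998, -0.062, -0.001], [-0.062, -0.998, -0.002], [-0.001, 0.002, -1.0]]
force: [-1.5, 3.0, 0.6]
gripper_width: 0.0174
```

```bash
python3 to.py .5937 .0130 .0965 -3.55
```

```text
t 15.025 p [0.5934 0.0121 0.0969] yaw -3.5610287209012443 F [-1.5  3.   0.6] M [ 0.48  0.28 -0.11] g 0.0174
turn [ 0.0023  0.0011 -0.0002] shift cm [ 0.02 -0.09  0.04]
```

play_rows --deltas '[[[0,0,0,0,0,0,-1],[0,0,0,0,0,0,-1]]]'

```text
time: 15.28
tcp_pos: [0.5934, 0.0126, 0.0969]
tcp_rot: [[0.998, -0.061, -0.001], [-0.061, -0.998, -0.002], [-0.001, 0.002, -1.0]]
force: [-2.1, 0.1, 0.8]
gripper_width: 0.0175
```

```bash
cat > chk.py <<'E'
import sys
from h import *
t=sys.argv[1]
for n in ['wrist','scene','side']:
    c=grab(n,t+n);P=cloud(c);u=np.array([.062,.998]);g=cv2.cvtColor(c['img'],cv2.COLOR_BGR2HSV)
    q=(P[...,0]-.5888)*u[1]-(P[...,1]+.0643)*u[0]; v=(P[...,0]-.5888)*u[0]+(P[...,1]+.0643)*u[1]
    y=(g[...,0]>15)&(g[...,0]<35)&(g[...,1]>130)&(P[...,2]>.035)&(P[...,2]<.065)&(abs(q+.05)<.02)
    print(n,'cap',y.sum(),P[y].mean(0).round(4),'v',v[y].mean().round(4))
    m=(P[...,2]>.098)&(P[...,2]<.106)&(abs(q)<.03)&(v>.15)&(v<.22);Q=P[m]
    if m.sum()>20: print('coupon top',m.sum(),Q.mean(0).round(4),cv2.minAreaRect((Q[:,:2]*1000).astype(np.float32)))
W=cv2.resize(load(t+'wrist')['img'][0:300,150:400],None,fx=2,fy=2);cv2.imwrite(f'pics/{t}_c.png',W)
E
python3 chk.py e1; python3 to.py .5937 .0130 .0965 -3.55
```

```text
wrist cap 274 [0.5462 0.0804 0.0519] v 0.1418
coupon top 2374 [0.6011 0.1164 0.102 ] ((600.9852294921875, 115.75032806396484), (56.1446647644043, 7.850086688995361), 86.30548858642578)
scene cap 0 [nan nan nan] v nan
coupon top 25 [0.6036 0.1296 0.1009] ((603.9203491210938, 129.75906372070312), (31.453746795654297, 7.8064045906066895), 84.7152099609375)
side cap 7 [0.5442 0.0804 0.0486] v 0.1416
t 15.425 p [0.5934 0.0126 0.0969] yaw -3.5249156711317022 F [-1.9  1.7  0.8] M [-0.05  0.32 -0.01] g 0.0171
turn [0.002  0.001  0.0004] shift cm [ 0.02 -0.04  0.04]chk.py:8: RuntimeWarning: Mean of empty slice.
  print(n,'cap',y.sum(),P[y].mean(0).round(4),'v',v[y].mean().round(4))
  ret = um.true_divide(
  ret = ret.dtype.type(ret / rcount)
```

View pics/e1_c.png

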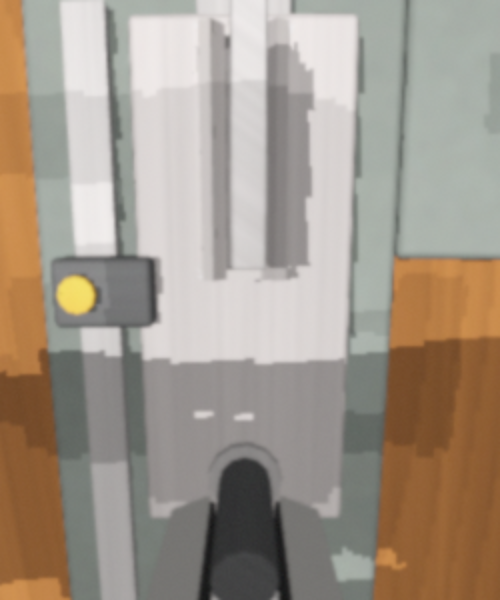

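play_rows --deltas '[[[0,0,0,0,-0.15,0,-1]]]'

```text
time: 15.55
tcp_pos: [0.5935, 0.0135, 0.0969]
tcp_rot: [[0.998, -0.062, -0.001], [-0.062, -0.998, -0.003], [-0.001, 0.003, -1.0]]
force: [-2.0, -2.1, 0.8]
gripper_width: 0.017
```

play_rows --deltas '[[[0,0,0,0,0,0,-1],[0,0,0,0,0,0,-1]]]'

```text
time: 15.8
tcp_pos: [0.5935, 0.0137, 0.0969]
tcp_rot: [[0.998, -0.062, -0.001], [-0.062, -0.998, -0.003], [-0.001, 0.003, -1.0]]
force: [-1.5, -0.1, 1.0]
gripper_width: 0.0174
```

```bash
python3 to.py .5937 .0130 .0965 -3.55; python3 chk.py e2 2>/dev/null|head -2
```

```text
t 15.8 p [0.5935 0.0137 0.0969] yaw -3.540466950304834 F [-1.5 -0.1  1. ] M [-0.17  0.27 -0.05] g 0.0174
turn [0.0028 0.0011 0.0002] shift cm [0.02 0.07 0.04]
wrist cap 276 [0.5463 0.0815 0.052 ] v 0.1428
coupon top 2382 [0.6011 0.1176 0.102 ] ((601.0548095703125, 116.77216339111328), (56.081947326660156, 7.8774094581604), 86.36006927490234)
```

play_rows --deltas '[[[0,0,0,0,-0.15,0,-1]]]'

```text
time: 16.08
tcp_pos: [0.5936, 0.0144, 0.097]
tcp_rot: [[0.998, -0.062, -0.001], [-0.062, -0.998, -0.004], [-0.001, 0.005, -1.0]]
force: [-2.9, -4.1, 1.2]
gripper_width: 0.0172
```

```bash
python3 to.py .5937 .0140 .0965 -3.55; python3 chk.py e3 2>/dev/null|head -2;  python3 to.py .5937 .0140 .0965 -3.55
```

```text
t 16.075 p [0.5936 0.0144 0.097 ] yaw -3.5630005228985073 F [-2.9 -4.1  1.2] M [-0.72  0.44 -0.05] g 0.0172
turn [ 0.0045  0.0011 -0.0002] shift cm [0.02 0.03 0.05]
wrist cap 278 [0.5464 0.0822 0.052 ] v 0.1436
coupon top 2386 [0.6012 0.1182 0.102 ] ((601.1734619140625, 117.32669830322266), (55.68887710571289, 7.830543041229248), 86.19300079345703)
t 16.225 p [0.5935 0.0145 0.097 ] yaw -3.555067112816783 F [-2.8 -4.3  0.9] M [-0.77  0.36 -0.08] g 0.0176
turn [ 0.0042  0.0011 -0.0001] shift cm [0.02 0.04 0.05]
```

play_rows --deltas '[[[0,0,0,0,0,0,-1],[0,0,0,0,0,0,-1]]]'

```text
time: 16.48
tcp_pos: [0.5935, 0.0144, 0.0969]
tcp_rot: [[0.998, -0.062, -0.001], [-0.062, -0.998, -0.004], [-0.001, 0.004, -1.0]]
force: [-2.8, -2.7, 1.3]
gripper_width: 0.0172
```

play_rows --deltas '[[[0,0,0,0,-0.25,0,-1]]]'

```text
time: 16.6
tcp_pos: [0.5936, 0.0151, 0.0969]
tcp_rot: [[0.998, -0.063, -0.002], [-0.063, -0.998, -0.008], [-0.001, 0.008, -1.0]]
force: [-3.4, -8.5, 1.2]
gripper_width: 0.0174
```

```bash
python3 chk.py e4 2>/dev/null|head -2;  python3 to.py .5937 .0140 .0965 -3.55
```

```text
wrist cap 277 [0.5465 0.083  0.052 ] v 0.1443
coupon top 2388 [0.6012 0.1189 0.102 ] ((601.2496948242188, 118.10034942626953), (55.710453033447266, 7.7477569580078125), 86.20271301269531)
t 16.75 p [0.5936 0.0153 0.097 ] yaw -3.6050256085497923 F [-2.9 -5.9  0.7] M [-1.07  0.44  0.01] g 0.017
turn [ 0.0071  0.0012 -0.001 ] shift cm [0.02 0.13 0.05]
```

The carriage held against a 6–8 N push, so the ball is in the notch. I'll ease back to the notch centre and take off the push.

play_rows --deltas '[[[0.003,0,0,0,0.15,0,-1],[0,0,0,0,0,0,-1],[0,0,0,0,0,0,-1]]]'

```text
time: 17.12
tcp_pos: [0.5936, 0.0144, 0.0969]
tcp_rot: [[0.998, -0.063, -0.001], [-0.063, -0.998, -0.003], [-0.001, 0.003, -1.0]]
force: [-2.9, -1.3, 0.9]
gripper_width: 0.0171
```

```bash
python3 chk.py e5 2>/dev/null|head -2;  python3 to.py .5937 .0138 .0965 -3.55
```

```text
wrist cap 271 [0.5464 0.0823 0.0519] v 0.1437
coupon top 2381 [0.6012 0.1183 0.102 ] ((601.22216796875, 117.45208740234375), (55.96609115600586, 7.7740302085876465), 86.14948272705078)
t 17.275 p [0.5936 0.0144 0.097 ] yaw -3.5987242899872878 F [-2.8 -3.   1. ] M [-0.53  0.39 -0.13] g 0.0172
turn [ 0.0027  0.0012 -0.0008] shift cm [0.02 0.06 0.05]
```

play_rows --deltas '[[[0.002,0,0.001,0.05,0.2,0,-1]]]'

```text
time: 17.4
tcp_pos: [0.5935, 0.0136, 0.0969]
tcp_rot: [[0.998, -0.063, -0.002], [-0.063, -0.998, 0.002], [-0.002, -0.002, -1.0]]
force: [-4.0, 1.5, 2.8]
gripper_width: 0.0175
```

```bash
python3 chk.py e6 2>/dev/null|head -2;  python3 to.py .5937 .0138 .0965 -3.55
```

```text
wrist cap 270 [0.5463 0.0815 0.052 ] v 0.1429
coupon top 2370 [0.6012 0.1176 0.102 ] ((601.2034301757812, 116.64939880371094), (56.0429801940918, 7.719352722167969), 86.10436248779297)
t 17.55 p [0.5935 0.0133 0.0969] yaw -3.631310404757904 F [-4.6  3.2  2. ] M [ 0.19  0.7  -0.06] g 0.0175
turn [-0.001   0.0023 -0.0014] shift cm [ 0.02 -0.05  0.04]
```

play_rows --deltas '[[[0,0,0,0,0.2,0,-1]]]'

```text
time: 17.68
tcp_pos: [0.5935, 0.0128, 0.0969]
tcp_rot: [[0.998, -0.063, -0.002], [-0.063, -0.998, 0.004], [-0.002, -0.004, -1.0]]
force: [-2.2, 6.0, 0.0]
gripper_width: 0.0172
```

```bash
python3 chk.py e7 2>/dev/null|head -1;  python3 to.py .5937 .0138 .0965 -3.55
```

```text
wrist cap 271 [0.5462 0.0807 0.052 ] v 0.142
t 17.825 p [0.5934 0.0128 0.0969] yaw -3.593991681810276 F [-3.1  4.8  1.3] M [ 0.42  0.4  -0.06] g 0.0171
turn [-0.0036  0.0022 -0.0008] shift cm [ 0.02 -0.1   0.04]
```

Pushed backward, it also holds at about 5 N, which is more than sliding friction. I'll re-centre and relax the push.

play_rows --deltas '[[[-0.003,0.002,0,0,-0.13,0,-1],[0,0,0,0,0,0,-1],[0,0,0,0,0,0,-1],[0,0,0,0,0,0,-1]]]'

```text
time: 18.32
tcp_pos: [0.5935, 0.0137, 0.0969]
tcp_rot: [[0.998, -0.063, -0.0], [-0.063, -0.998, -0.001], [-0.0, 0.001, -1.0]]
force: [-3.3, 0.8, 1.1]
gripper_width: 0.0172
```

```bash
python3 chk.py e8 2>/dev/null;  python3 to.py .5937 .0138 .0965 -3.55; python3 -c "
from h import *
cv2.imwrite('pics/fin.png',np.hstack([cv2.resize(load('e8scene')['img'][120:270,230:400],None,fx=2.3,fy=2.3),cv2.resize(load('e8side')['img'][120:270,200:370],None,fx=2.3,fy=2.3)]))"
```

```text
wrist cap 272 [0.5463 0.0815 0.052 ] v 0.1429
coupon top 2372 [0.6011 0.1175 0.102 ] ((601.151123046875, 116.73979949951172), (55.9364128112793, 7.832942962646484), 86.21240997314453)
scene cap 0 [nan nan nan] v nan
coupon top 24 [0.6036 0.1306 0.1011] ((603.1679077148438, 131.50099182128906), (29.875879287719727, 8.090276718139648), 88.42866516113281)
side cap 8 [0.5433 0.0815 0.0489] v 0.1426
t 18.475 p [0.5935 0.0137 0.0969] yaw -3.588086468574921 F [-3.5  1.   2.3] M [-0.02  0.59 -0.06] g 0.0174
turn [ 0.0006  0.0002 -0.0007] shift cm [ 0.02 -0.01  0.04]
```

View pics/fin.png

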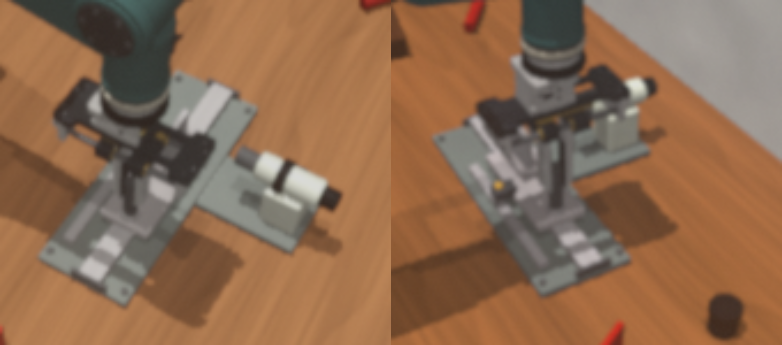

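```bash
python3 -c "
from h import *
print(sign_off())"
```

```text
the job is handed in; nothing more can be done
None
```

The job is done and handed in at about 18.5 s. The tall coupon stands in the carriage slot, fully down and released. The carriage sits at the index notch, with the gripper still holding the post.

**Coupon:** its top measured 0.102 m both after release and at the end, which is the fully seated height. It stayed upright through the slide.

**Notch:**
- The carriage moved about 78 mm. The ball housing's cap ended at 142.9 mm along the rail, against the notch measured at 142.5–143.4 mm.
- The carriage held against test pushes of about 6–8 N forward and 5–6 N back, more than the 2–3 N needed to slide it. It shifted only about 1 mm each way.
- The arm's push along the rail at hand-in was about 1 N. About 3.5 N sideways remained on the post.

**Not checked directly:** I never saw the ball itself drop. The cap on its housing stayed at the same height, so the drop is inferred from position and the push tests. The scene camera could not see the cap at the end, but the side camera agreed with the wrist camera (142.6 mm). I gave the other coupon, the loupe and the mouse no commanded contact, but did not re-measure their positions.

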